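Slide the lino block into the register stop

ROBOT

A 6-joint arm with a two-finger parallel gripper is mounted at the origin on the work surface; the furniture and walls round the work are solid. World frame = base frame: x ahead of the robot, y to its left, z up, the work surface at z = 0. Lengths are in m, angles in degrees, forces in N, time in s.
With the tool pointing down it reaches from about 0.4 to 0.825 m from the base axis. Payload 7 kg.
Tool frame: the origin (TCP) lies on the centre line of the jaws, within the pads' length; the fingertips stand 19 mm ahead of it and the grasp point (between the pads) is the TCP; z points along the fingers, y is the line along which they close (so a half turn about z gives the same grasp; the last joint's range is limited). The gripper opens to 88 mm and grips with 3 to 60 N. Pads are 19 mm wide; open, the fingers measure 130 mm over their backs; the gripper's body (78 mm by 193 mm) begins 47 mm behind the grasp point.
Start: joints at [81.423, 20.546, 0.682, 0, -70.136, -16.507], TCP at [0.286, 0.611, 0.246] pointing down, gripper open.
Joint ranges: [-176.03, 176.03], [-82.01, 121.73], [-58.28, 71.71], [-173.87, 95.51], [-174.79, -0.11], [-173.66, 173.66]. Speed limits (degrees/s): [136.94, 136.94, 172.46, 180, 180, 180].

INTERFACE

Orientations are given as [roll, pitch, yaw] about the fixed x, y, z axes, in that order (R = Rz(yaw) Ry(pitch) Rx(roll)).
In Python, from plant import * gives the robot as it stands. The module is installed in compiled form; this text tells all that it offers.
- The arm moves only by the tool play_rows, never from a script. Its argument "deltas" is a list of rows, each a list of 6 numbers: the shift along the world's x, y, z scaled (see below), then the turn, a rotation vector about the world's x, y, z scaled (see below). A call has 1 to 10 rows; each row shifts and turns the commanded pose from where the row before left it; what a row does not reach is not made up. The controller multiplies each number of a shift by 800 mm and each number of a turn by 180 degrees. A row lasts 1/10 s, in which the tool goes at most 50 mm and 8.59 degrees, less where a joint would pass 70% of its speed; a pose out of reach is approached as far as the arm can. A call with a number of a shift or a turn outside -1 to 1 is refused whole. A call with a gripper value outside its range is refused whole. "gripper" is the gripper command: -1 is shut, 1 is fully open, values between are in proportion, set as the call begins (left out, the last holds). The fingers move at their own pace and stop on an object; the grip force is fixed at half the most. Time passes only in rows, so rows that do not move let the fingers close. It gives the time, the measured TCP pose, the force, the opening and the grip force at its end, in the units of the state.
- get_obs(): the state, without advancing time (a new reading comes with each control period).
- snapshot(name): name is "scene" or "side" or "wrist"; returns (picture, depth): 480x640x3 uint8, blue, green, red; 480x640 float32, m along the optical axis (not along the pixel's ray), 0 where there is no reading.
- camera_model(name): a dict with "fx", "fy", "cx", "cy" (pixels), "k1" (the pictures are not rectified: a ray, as slopes to the right and down, at radius r is drawn at 1 + k1 r^2 times it, then the intrinsics apply), "world_to_cam" (4x4, takes a point from world to camera coordinates). Camera axes: x right, y down, z forward; pixel columns grow to the right and rows downward; lengths in m; the calibration is good to about 2 mm. A picture is of the moment at which its call begins: read the wrist's pose just before it. camera_model takes no time and is no camera call; for the wrist camera it gives the pose at the moment of the call.
- close_job(): hands the job in; it is judged then, once.
The state is a dict: "clock": time; "joint_pos": joint angles; "qvel": joint speeds; "tau": joint torques, N m; "tool_pos": TCP position; "orientation": TCP orientation; "force": force on the tool from outside, world axes, zero at the start; "moment": the same for the moment, N m; "opening": finger opening in m; "gripper_force": force on a finger pad.
Only numpy, scipy, OpenCV 4.12 (cv2) and the standard library are available. Lean on these libraries where they do the work, as an engineer would, in place of code of your own. Each camera call takes 0.05 s, during which the arm holds its last target. There are 200 camera calls.

TASK

Push the blue-faced printing block along the table into the inside corner of the L-shaped wooden stop, so that, seen from the robot, its near edge lies flush against the long batten and its left end flush against the short one, then leave it there. Only push it with the fingers: do not lift, carry or tip it, and leave the black-lidded ink jar and the orange spring clamp beside the work where they are.

Things in the scene. Friction and masses are not known exactly. Their poses are not given: they have to be found in the camera images.
- block: loose lino printing block, pale wood base, flat blue face on top with white leaf lines; 90 mm along its x, 120 mm along its y, 24 mm high; 0.18 to 0.37 kg, slides on the table under a push of 1 to 5 N. Origin at the centre of its underside. It starts clear of both battens on their inner side, turned up to 0.25 rad from the stop's axes.
- stop: L-shaped stop of two dark brown wooden battens, 18 mm high, 22 mm wide, fixed to the table. Origin on the table where the seated block's origin belongs, axes parallel to the seated block's. Long batten on the robot's side: inner face is the plane x = -45 mm, from y = +60 to -140 mm. Short batten at the left: inner face is the plane y = +60 mm, from x = -45 to +65 mm. Battens lie outside these faces.
- ink_jar_black: bystander: upright ink jar with a black lid, 74 mm across, 85 mm high, to the left of the stop; origin at the centre of its underside
- spring_clamp: bystander: orange spring clamp lying flat, 40 x 111 x 24 mm, long along its y, to the right of the block; origin at the centre of its underside
Not all that is in view belongs to the job. Leave any yellow look-alike of the block alone.

How it is judged (in metres and radians):
At the end, for the whole second after the job is handed in: The block lies flat and at rest on the table with its centre within 3 mm of its seated place in both directions (so against both battens) and its edges within 0.03 rad of the battens (x of block in the frame of stop between -0.003 and 0.003 m and y of block in the frame of stop between -0.003 and 0.003 m and angle between the x axis of block and the x axis of stop, either way round below 0.03 rad and height (world z) of block below 0.003 m and angle between block's own z axis and vertical below 0.05 rad and linear speed of block below 0.01 m/s and angular speed of block below 0.05 rad/s); the robot touches nothing.
It fails at once if the block is lifted more than 6 mm off the table (height (world z) of block above 0.006 m).
It fails at once if the block is tipped by more than 0.15 rad (angle between block's own z axis and vertical above 0.15 rad).
It fails at once if the ink jar with the black lid is moved more than 12 mm (distance of ink_jar_black from where it was at the start of the episode above 0.012 m).
It fails at once if the spring clamp is moved more than 12 mm (distance of spring_clamp from where it was at the start of the episode above 0.012 m).
It also fails if it takes over 45 s, if anything falls off the work surface, if the arm or the gripper's body presses on something with over 40 N, if the wrist force passes 120 N, or if a joint passes its speed limit or range.

## Working session

There is one attempt and no reset: what is moved stays moved. The work goes in short steps, Python scripts to look and compute and a tool call to move; the robot and the scene stay as the last step left them, time stands still between calls to the robot, and variables do not carry over. Pictures are saved under pics/ and viewed, at most 10 in all, crops included, and the job is handed in when it is done.

Besides the shell and the picture viewer there is one more tool, called after "Call:" by a JSON object that holds its "method" and its "body". play_rows: Moves the arm, as the interface text tells. Its arguments: {"type":"object","properties":{"deltas":{"type":"array","items":{"type":"array","items":{"type":"number","minimum":-1,"maximum":1}}},"gripper":{"type":"number"}},"required":["deltas"]}

```bash
mkdir -p pics && cat > h.py <<'E'
from plant import *
import numpy as np, cv2
def world(name,pic,dep,cm):
    K=np.array([[cm['fx'],0,cm['cx']],[0,cm['fy'],cm['cy']],[0,0,1.]])
    v,u=np.mgrid[0:480,0:640]
    p=np.stack([u.ravel(),v.ravel()],1).astype(np.float64)
    x=(p-[cm['cx'],cm['cy']])/[cm['fx'],cm['fy']]
    s=x.copy()
    for _ in range(10): s=x/(1+cm['k1']*(s**2).sum(1,keepdims=True))
    ray=np.c_[s,np.ones(len(s))]; T=np.linalg.inv(cm['world_to_cam'])
    P=(ray*dep.reshape(-1,1))@T[:3,:3].T+T[:3,3]
    P[dep.ravel()<=0]=np.nan
    return P.reshape(480,640,3), (ray@T[:3,:3].T).reshape(480,640,3), T[:3,3]
E
python3 - <<'E'
from h import *
o=get_obs();print(o)
for n in ['scene','side']:
    cm=camera_model(n);p,d=snapshot(n);cv2.imwrite(f'pics/{n}0.png',p);np.savez(f'{n}0.npz',p=p,d=d)
    print(n,{k:cm[k] for k in ['fx','cx','cy','k1']},np.linalg.inv(cm['world_to_cam'])[:3,3])
E
```

```text
{'clock': 0.0, 'joint_pos': array([ 8.14234104e+01,  2.05906420e+01,  6.33123657e-01, -1.96930590e-02,
       -7.01351978e+01, -1.65050659e+01]), 'qvel': array([ 0.03654933, -0.04415521,  0.04879318, -0.0136307 , -0.05149632,
        0.02333272]), 'tau': array([-1.51809985e-03, -5.82716274e+01,  2.93045425e+01,  6.99707955e+00,
        6.85101666e-03, -1.68971201e-04]), 'tool_pos': array([0.28598832, 0.61091319, 0.24462801]), 'orientation': array([ 1.79905844e+02, -8.59327214e-03, -2.50883552e+01]), 'force': array([ 0.03185589, -0.17484354,  0.42394178]), 'moment': array([0.01509304, 0.01247941, 0.02520902]), 'gripper_force': 0.0, 'opening': 0.08752578430389352}
scene {'fx': 467.9558529647736, 'cx': 320.1992840327353, 'cy': 242.6813070936629, 'k1': -0.11262359899877536} [-0.24622297 -0.80289901  0.62488951]
side {'fx': 444.13364705105795, 'cx': 332.65052376147264, 'cy': 237.58819656809672, 'k1': -0.06749043226127807} [-0.12706231 -0.93350442  0.44974135]
```

View pics/scene0.png

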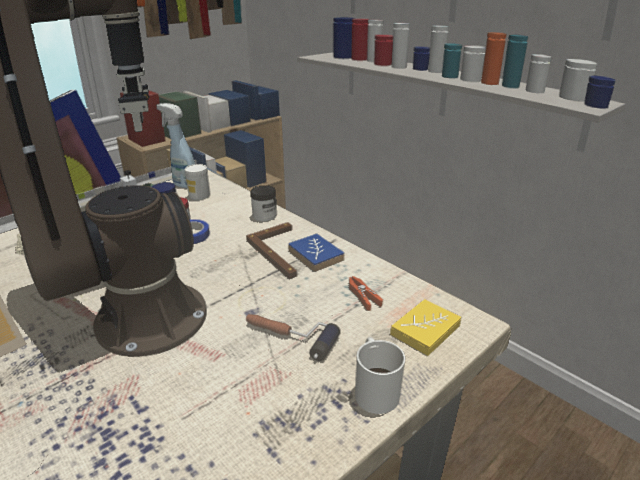

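View pics/side0.png

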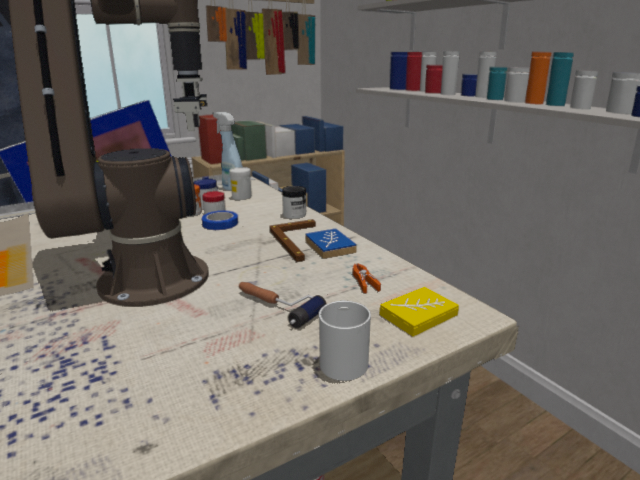

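The scene view shows the block at (316,250), the stop's corner at (250,238), the jar at (263,203) and the clamp at (365,292). Next I'll get coarse positions, then use the wrist camera from above.

```bash
python3 - <<'E'
from h import *
a=np.load('scene0.npz');P,R,C=world('scene',a['p'],a['d'],camera_model('scene'))
for n,(u,v) in dict(block=(316,246),corner=(250,238),longend=(293,271),shortend=(290,227),jar=(263,190),jarb=(264,218),clamp=(365,292),bl=(291,244),bt=(318,236),br=(342,252),bb=(317,263),wood=(317,268)).items(): print(n,P[v,u].round(3))
cm=camera_model('wrist');T=np.linalg.inv(cm['world_to_cam']);print(T.round(3),cm['fx'],cm['fy'])
E
```

```text
block [ 0.43  -0.046  0.023]
corner [0.335 0.108 0.018]
longend [ 0.32  -0.087  0.017]
shortend [0.457 0.091 0.013]
jar [0.463 0.217 0.082]
jarb [0.436 0.183 0.013]
clamp [ 0.393 -0.249  0.007]
bl [0.388 0.003 0.024]
bt [ 0.466 -0.013  0.024]
br [ 0.456 -0.112  0.024]
bb [ 0.379 -0.105  0.022]
wood [ 0.381 -0.104  0.006]
[[-0.423 -0.865 -0.271  0.359]
 [-0.906  0.404  0.125  0.577]
 [ 0.001  0.299 -0.954  0.385]
 [ 0.     0.     0.     1.   ]] 388.69703675505997 388.69703675505997
```

```bash
python3 - <<'E'
from h import *
a=np.load('scene0.npz');P,R,C=world('scene',a['p'],a['d'],camera_model('scene'))
for n,(u,v) in dict(bot=(180,170),bottop=(168,112),can=(196,180)).items(): print(n,P[v,u].round(3))
m=(P[...,2]>.12)&(P[...,0]>.15)&(P[...,0]<.7)&(P[...,1]<.8)&(P[...,1]>-.3);Q=P[m]
if len(Q): print(len(Q),Q.min(0),Q.max(0))
E
```

```text
bot [0.384 0.576 0.063]
bottop [0.381 0.595 0.255]
can [0.37  0.442 0.072]
4950 [0.15006023 0.50612805 0.12035083] [0.42612032 0.70913032 0.60263719]
```

Call:
{"method": "play_rows", "body": {"deltas": [[0, 0, 0.06, 0, 0, 0], [0, 0, 0.06, 0, 0, 0], [0.013, -0.06, 0, 0, 0, 0], [0.013, -0.06, 0, 0, 0, 0], [0.013, -0.06, 0, 0, 0, 0], [0.013, -0.06, 0, 0, 0, 0], [0.013, -0.06, 0, 0, 0, 0], [0.013, -0.06, 0, 0, 0, 0], [0.013, -0.06, 0, 0, 0, 0], [0.013, -0.06, 0, 0, 0, 0]]}}

```text
clock: 1.1
tool_pos: [0.3691, 0.2252, 0.3415]
orientation: [-180.0, 0.0, -25.0]
force: [2.1, -0.9, 0.5]
opening: 0.0874
gripper_force: 0.0
```

Call:
{"method": "play_rows", "body": {"deltas": [[0.013, -0.06, 0, 0, 0, 0.046], [0.013, -0.06, 0, 0, 0, 0.046], [0.013, -0.06, 0, 0, 0, 0.046], [0.013, -0.06, 0, 0, 0, 0], [0, 0, 0, 0, 0, 0], [0, 0, 0, 0, 0, 0], [0, 0, 0, 0, 0, 0]], "gripper": 0.1}}

```text
clock: 1.8
tool_pos: [0.4081, 0.0525, 0.3414]
orientation: [-180.0, 0.0, -3.1]
force: [0.8, 0.1, -0.8]
opening: 0.0486
gripper_force: 0.0
```

```bash
python3 - <<'E'
from h import *
o=get_obs();print(o['clock'],o['tool_pos'],o['orientation'],o['joint_pos'],o['opening'])
cm=camera_model('wrist');p,d=snapshot('wrist');cv2.imwrite('pics/w1.png',p);np.savez('w1.npz',p=p,d=d,**{k:cm[k] for k in cm})
E
```

```text
1.8 [0.40812358 0.052532   0.34143898] [-1.79994365e+02  1.36559197e-02 -3.14047295e+00] [ 3.51039540e+01 -8.60390052e+00 -2.01896322e+01 -1.31467505e-02
 -7.84215052e+01  5.17582119e+01] 0.048576811577168054
```

View pics/w1.png

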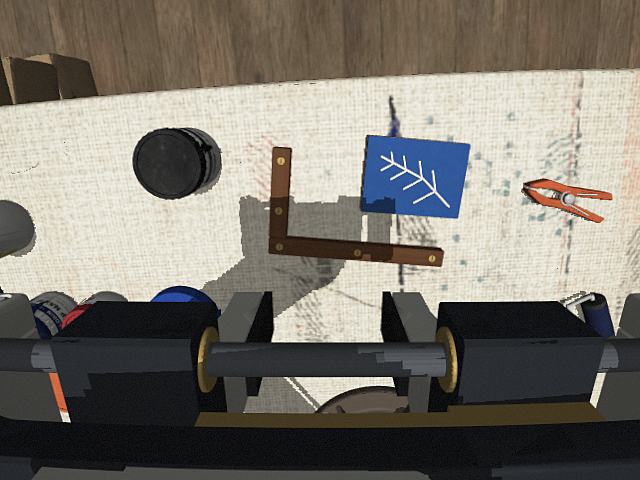

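The wrist view is clear: block at (415,176), stop's corner at (270,252), jar at (175,163), clamp at (567,200). Next I'll fit the poses.

```bash
cat > m.py <<'E'
from h import *
from scipy.optimize import least_squares
def plane(R,C,z): return (C+R*((z-C[2])/R[...,2:]))[...,:2]
def blockpose(p,d,cm):
    P,R,C=world('',p,d,cm); hsv=cv2.cvtColor(p,cv2.COLOR_BGR2HSV)
    X=plane(R,C,.024)
    m=(hsv[...,0]>100)&(hsv[...,0]<125)&(hsv[...,1]>120)&(P[...,2]>.012)&(P[...,2]<.035)&(X[...,0]>.3)&(X[...,0]<.6)&(abs(X[...,1])<.2)
    m=cv2.morphologyEx(m.astype(np.uint8),cv2.MORPH_CLOSE,np.ones((9,9)))
    n,l,s,c=cv2.connectedComponentsWithStats(m); l=l==1+s[1:,4].argmax()
    Q=X[l]
    (cx,cy),(w,h),a=cv2.minAreaRect((Q*1000).astype(np.float32))
    if w>h: a+=90
    a=(a+45)%90-45
    return np.array([cx/1000,cy/1000,np.radians(a)]),(w,h),np.nanmedian(P[...,2][l])
def stoppose(p,d,cm,g):
    P,R,C=world('',p,d,cm); hsv=cv2.cvtColor(p,cv2.COLOR_BGR2HSV); X=plane(R,C,.018)
    m=((hsv[...,0]<20)&(hsv[...,1]>80)&(hsv[...,2]<140)&(P[...,2]>.010)&(P[...,2]<.026)&(X[...,0]>.28)&(X[...,0]<.5)&(X[...,1]>-.13)&(X[...,1]<.14)).astype(np.uint8)
    n,l,s,c=cv2.connectedComponentsWithStats(m); l=(l==1+s[1:,4].argmax()).astype(np.uint8)
    l=cv2.morphologyEx(l,cv2.MORPH_CLOSE,np.ones((7,7)))
    # L polygon in stop frame: fit by maximising overlap (smooth signed distance)
    poly=np.array([[-67,-140],[-45,-140],[-45,60],[65,60],[65,82],[-67,82]])/1000
    sel=(X[...,0]>.25)&(X[...,0]<.52)&(X[...,1]>-.16)&(X[...,1]<.17)
    Y=X[sel];L=l[sel]
    def sdf(q):
        # box distance union
        def box(q,lo,hi):
            e=np.maximum(lo-q,q-hi); return np.where((e<0).all(1),e.max(1),np.linalg.norm(np.maximum(e,0),axis=1))
        return np.minimum(box(q,np.array([-.067,-.140]),np.array([-.045,.082])),box(q,np.array([-.067,.060]),np.array([.065,.082])))
    def res(t):
        c,s=np.cos(t[2]),np.sin(t[2]); q=(Y-t[:2])@np.array([[c,-s],[s,c]])
        return 1/(1+np.exp(np.clip(sdf(q)/.001,-50,50)))-L
    r=least_squares(res,g,x_scale=[.01,.01,.05],diff_step=1e-3)
    return r.x,2*r.cost,L.sum(),l
E
python3 - <<'E'
from m import *
a=np.load('w1.npz');cm={k:a[k] for k in a.files};p,d=a['p'],a['d']
b=blockpose(p,d,cm);s=stoppose(p,d,cm,[.40,.03,-.05]);print(b,s[:3])
st=s[0];c,S=np.cos(st[2]),np.sin(st[2])
print('block in stop mm',1000*np.array([[c,S],[-S,c]])@(b[0][:2]-st[:2]),b[0][2]-st[2])
def f(x):return np.array([[c,-S],[S,c]])@x+st[:2]
P,R,C=world('',p,d,cm)
for n,m in dict(jar=(P[...,2]>.075)&(P[...,2]<.1)&(P[...,1]>.1)&(P[...,0]>.35),).items(): print(n,np.nanmin(P[m],0),np.nanmax(P[m],0))
print('clamp',P[190,530],P[200,560],P[215,600])
print('desk edge',P[80,415])
# overlay
cv2.imwrite('pics/mask.png',np.where(s[3][...,None]>0,(0,255,0),p*1.0).astype(np.uint8)[100:300,100:640])
E
```

```text
(array([ 0.42167343, -0.05087277, -0.12582784]), (118.6611557006836, 88.08201599121094), np.float64(0.02481371906900734)) (array([ 0.39202717,  0.0407593 , -0.13249153]), np.float64(251.9107572558597), np.uint64(4740))
block in stop mm [ 41.49141903 -86.91259785] 0.006663688594227252
jar [0.42148711 0.17672596 0.07500387] [0.49442513 0.24955805 0.08753313]
clamp [ 0.39940203 -0.19475558  0.01747613] [ 0.38542994 -0.23387477  0.01834059] [ 3.58923319e-01 -3.02490944e-01  1.01973171e-04]
desk edge [ 5.31927267e-01 -5.61334643e-02  1.86559390e-04]
```

Call:
{"method": "play_rows", "body": {"deltas": [[0.034, -0.0468, 0, 0, 0, -0.0125], [0.034, -0.0468, 0, 0, 0, -0.0125], [0.034, -0.0468, 0, 0, 0, 0], [0, 0, -0.06, 0, 0, 0], [0, 0, -0.06, 0, 0, 0], [0, 0, -0.06, 0, 0, 0], [0, 0, -0.06, 0, 0, 0], [0, 0, -0.06, 0, 0, 0], [0, 0, -0.05, 0, 0, 0], [0, 0, 0, 0, 0, 0]]}}

```text
clock: 2.85
tool_pos: [0.4863, -0.0594, 0.0569]
orientation: [179.8, 0.6, -7.5]
force: [-0.9, 0.1, -0.0]
opening: 0.0482
gripper_force: 0.0
```

```bash
cat > rel.py <<'E'
from h import *
o=get_obs();c,s=np.cos(-.1325),np.sin(-.1325)
v=np.array([[c,s],[-s,c]])@(o['tool_pos'][:2]-[.3920,.0408])
print('t',o['clock'],'stop-frame mm',(v*1000).round(1),'z',o['tool_pos'][2].round(4),'yaw rel',(o['orientation'][2]+7.59).round(2),'F',o['force'].round(1),'op',o['opening'],o['joint_pos'].round(0))
E
python3 - <<'E'
from h import *
exec(open('rel.py').read())
p,d=snapshot('wrist');cv2.imwrite('pics/w2.png',p)
E
```

```text
t 2.85 stop-frame mm [106.7 -86.9] z 0.0569 yaw rel 0.06 F [-0.9  0.1 -0. ] op 0.048238800490202335 [ 16.  16. -35.  -0. -39.  66.]
```

View pics/w2.png

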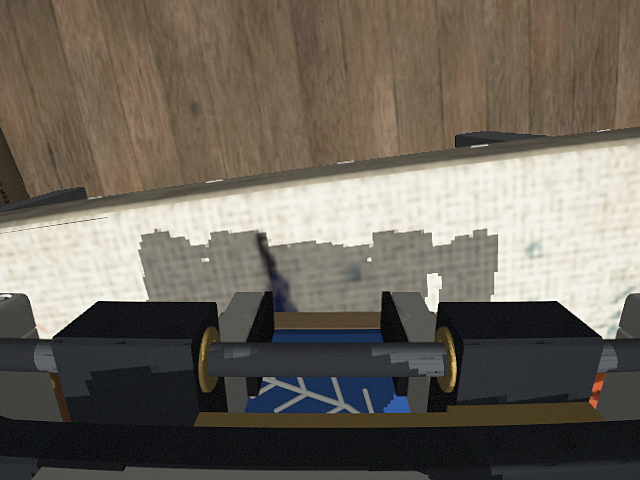

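Call:
{"method": "play_rows", "body": {"deltas": [[0.005, -0.0006, 0, 0, 0, 0], [0, 0, -0.012, 0, 0, 0], [0, 0, -0.012, 0, 0, 0], [0, 0, -0.01, 0, 0, 0], [0, 0, 0, 0, 0, 0]]}}

```text
clock: 3.4
tool_pos: [0.493, -0.0609, 0.0335]
orientation: [180.0, 0.1, -7.7]
force: [-0.7, -0.4, -0.2]
opening: 0.0482
gripper_force: 0.0
```

```bash
python3 rel.py
```

```text
t 3.4 stop-frame mm [113.6 -87.4] z 0.0335 yaw rel -0.07 F [-0.7 -0.4 -0.2] op 0.04821969464630933 [ 16.  18. -36.  -0. -36.  67.]
```

Call:
{"method": "play_rows", "body": {"deltas": [[0, 0, -0.008, 0, 0, 0], [-0.0089, 0.0012, 0, 0, 0, 0], [-0.0089, 0.0012, 0, 0, 0, 0], [-0.0089, 0.0012, 0, 0, 0, 0], [-0.0089, 0.0012, 0, 0, 0, 0], [-0.0089, 0.0012, 0, 0, 0, 0], [0, 0, 0, 0, 0, 0], [0, 0, 0, 0, 0, 0]]}}

```text
clock: 4.2
tool_pos: [0.4581, -0.0558, 0.0282]
orientation: [-180.0, -0.0, -7.6]
force: [0.1, -0.2, 0.7]
opening: 0.0479
gripper_force: 0.0
```

```bash
python3 rel.py
```

```text
t 4.2 stop-frame mm [ 78.3 -87. ] z 0.0282 yaw rel -0.02 F [ 0.1 -0.2  0.7] op 0.04789555119069555 [ 18.  16. -41.   0. -33.  65.]
```

```bash
python3 - <<'E'
from m import *
cm=camera_model('scene');p,d=snapshot('scene');b=blockpose(p,d,cm);print(b)
a=np.load('scene0.npz');print(blockpose(a['p'],a['d'],cm))
p,d=snapshot('wrist');cv2.imwrite('pics/w3.png',p)
E
```

```text
(array([ 0.38510544, -0.06355573, -0.10619808]), (82.12513732910156, 58.348976135253906), np.float64(0.024773207574363965))
(array([ 0.42109894, -0.05337572, -0.12398546]), (113.00021362304688, 83.57283020019531), np.float64(0.024768889932043292))
```

View pics/w3.png

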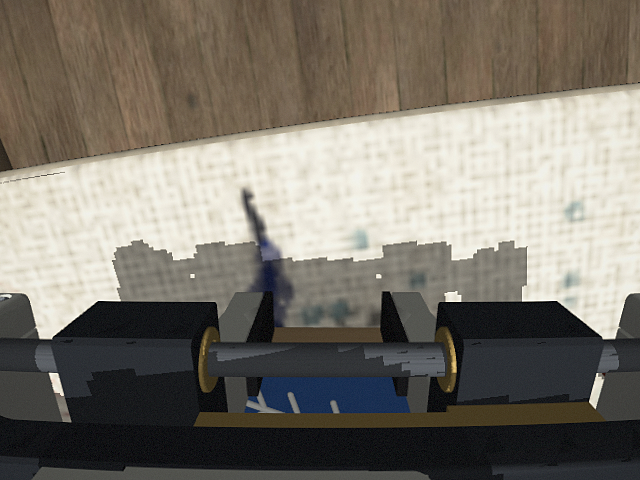

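The block's far edge lies behind the fingers at rows 328–343 and stays square to them, so it moves with the fingers. I'll continue.

Call:
{"method": "play_rows", "body": {"deltas": [[-0.0089, 0.0012, 0, 0, 0, 0], [-0.0089, 0.0012, 0, 0, 0, 0], [-0.0064, 0.0008, 0, 0, 0, 0], [0, 0, 0, 0, 0, 0]]}}

```text
clock: 4.7
tool_pos: [0.4377, -0.0534, 0.028]
orientation: [180.0, 0.0, -7.6]
force: [1.2, 0.5, -0.0]
opening: 0.0483
gripper_force: 0.0
```

```bash
python3 rel.py
```

```text
t 4.7 stop-frame mm [ 57.8 -87.3] z 0.028 yaw rel -0.05 F [ 1.2  0.5 -0. ] op 0.04830178093957394 [ 19.  15. -43.  -0. -32.  64.]
```

Call:
{"method": "play_rows", "body": {"deltas": [[-0.0025, 0.0003, 0, 0, 0, 0], [-0.0025, 0.0003, 0, 0, 0, 0], [0, 0, 0, 0, 0, 0]]}}

```text
clock: 5.0
tool_pos: [0.4349, -0.0528, 0.028]
orientation: [-180.0, -0.0, -7.6]
force: [1.3, -0.5, -0.9]
opening: 0.0483
gripper_force: 1.0
```

```bash
python3 rel.py
```

```text
t 5.0 stop-frame mm [ 54.9 -87.1] z 0.028 yaw rel -0.04 F [ 1.3 -0.5 -0.9] op 0.04826787116191789 [ 19.  14. -44.   0. -32.  63.]
```

Still no firm resistance, so I'll nudge further until force shows.

Call:
{"method": "play_rows", "body": {"deltas": [[-0.0025, 0.0003, 0, 0, 0, 0], [0, 0, 0, 0, 0, 0]]}}

```text
clock: 5.2
tool_pos: [0.4349, -0.0525, 0.0286]
orientation: [-180.0, -0.2, -7.6]
force: [6.3, -6.0, -1.9]
opening: 0.0483
gripper_force: 3.9
```

Call:
{"method": "play_rows", "body": {"deltas": [[-0.0025, 0.0003, 0, 0, 0, 0], [0, 0, 0, 0, 0, 0]]}}

```text
clock: 5.4
tool_pos: [0.4349, -0.0522, 0.0292]
orientation: [-179.9, -0.4, -7.5]
force: [12.3, -11.1, -0.5]
opening: 0.0481
gripper_force: 6.6
```

```bash
python3 rel.py
```

```text
t 5.4 stop-frame mm [ 54.8 -86.5] z 0.0292 yaw rel 0.1 F [ 12.3 -11.1  -0.5] op 0.04810626184337381 [ 19.  14. -44.   0. -31.  63.]
```

Call:
{"method": "play_rows", "body": {"deltas": [[0.0125, -0.0016, 0, 0, 0, 0], [0.0125, -0.0016, 0, 0, 0, 0], [0.006, -0.0008, 0, 0, 0, 0], [0, 0, 0.047, 0, 0, 0], [0, 0, 0.047, 0, 0, 0], [0, 0, 0.047, 0, 0, 0], [0, 0, 0.047, 0, 0, 0], [-0.011, -0.012, 0, 0, 0, -0.0455], [-0.011, -0.012, 0, 0, 0, -0.0455], [-0.011, -0.012, 0, 0, 0, -0.0455]]}}

```text
clock: 6.4
tool_pos: [0.4286, -0.0845, 0.1784]
orientation: [-180.0, 0.0, -32.5]
force: [-0.9, -0.6, -0.1]
opening: 0.0482
gripper_force: 0.0
```

Call:
{"method": "play_rows", "body": {"deltas": [[-0.011, -0.012, 0, 0, 0, -0.0455], [-0.011, -0.012, 0, 0, 0, -0.0455], [-0.011, -0.012, 0, 0, 0, -0.0455], [-0.011, -0.012, 0, 0, 0, -0.0455], [-0.011, -0.012, 0, 0, 0, -0.0455], [0, 0, 0, 0, 0, -0.0455], [0, 0, 0, 0, 0, -0.0455], [0, 0, 0, 0, 0, -0.0455], [0, 0, 0, 0, 0, 0], [0, 0, 0, 0, 0, 0]], "gripper": -0.55}}

```text
clock: 7.4
tool_pos: [0.3851, -0.1323, 0.1782]
orientation: [180.0, -0.0, -97.5]
force: [-0.5, 0.2, 0.3]
opening: 0.0195
gripper_force: 0.0
```

```bash
python3 rel.py; python3 - <<'E'
from m import *
cm=camera_model('scene');p,d=snapshot('scene');b=blockpose(p,d,cm);print(b)
cm=camera_model('wrist');p,d=snapshot('wrist');cv2.imwrite('pics/w4.png',p);
E
```

```text
t 7.4 stop-frame mm [  16.  -172.5] z 0.1782 yaw rel -89.9 F [-0.5  0.2  0.3] op 0.019471259743482534 [  9.  -2. -37.  -0. -56. -17.]
(array([ 0.38809171, -0.0406186 , -0.10471656]), (97.7800521850586, 69.23627471923828), np.float64(0.0247256859415923))
```

View pics/w4.png

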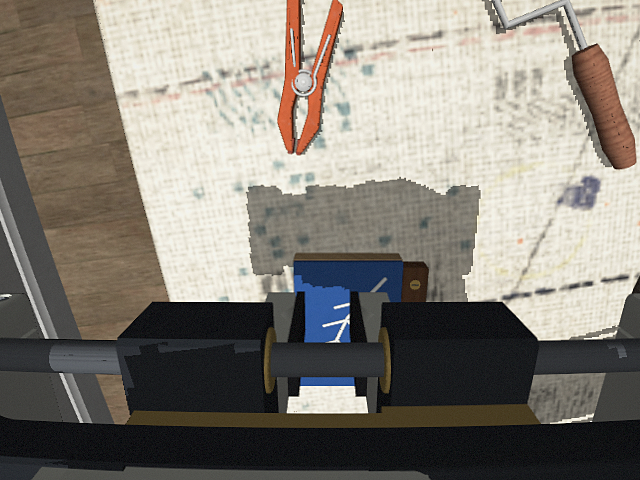

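The block (top face edge at row 262) sits against the long batten (columns 402–428), and the clamp's tip is at (297,153).

```bash
python3 - <<'E'
from m import *
cm=camera_model('wrist');_,R,C=world('',0,np.ones((480,640)),cm)
c,s=np.cos(-.1325),np.sin(-.1325)
for n,u,v,z in [('endL',295,263,.024),('endR',402,263,.024),('battenend',415,261,.018),('battenInner',402,270,.018),('clamp',297,153,.02)]:
    X=plane(R,C,z)[v,u];print(n,X.round(4),(1000*np.array([[c,s],[-s,c]])@(X-[.392,.0408])).round(1))
E
```

```text
endL [ 0.4137 -0.1086] [  41.3 -145.2]
endR [ 0.3281 -0.0973] [ -45.1 -145.3]
battenend [ 0.3164 -0.0953] [ -57.  -144.9]
battenInner [ 0.3276 -0.0888] [ -46.7 -137. ]
clamp [ 0.3993 -0.1939] [  38.2 -231.6]
```

Call:
{"method": "play_rows", "body": {"deltas": [[0, 0, -0.045, 0, 0, 0], [0, 0, -0.045, 0, 0, 0], [0, 0, -0.045, 0, 0, 0], [0, 0, -0.035, 0, 0, 0], [0, 0, -0.018, 0, 0, 0], [0, 0, 0, 0, 0, 0], [0, 0, 0, 0, 0, 0]]}}

```text
clock: 8.2
tool_pos: [0.3854, -0.1323, 0.0282]
orientation: [180.0, -0.0, -97.6]
force: [0.1, 0.9, 0.2]
opening: 0.0197
gripper_force: 0.0
```

```bash
python3 rel.py
```

```text
t 8.2 stop-frame mm [  16.3 -172.5] z 0.0282 yaw rel -90.05 F [0.1 0.9 0.2] op 0.019677163684395944 [  9.  12. -48.   0. -30. -17.]
```

Call:
{"method": "play_rows", "body": {"deltas": [[0.0013, 0.0099, 0, 0, 0, 0], [0.0013, 0.0099, 0, 0, 0, 0], [0.0013, 0.0099, 0, 0, 0, 0], [0.0013, 0.0099, 0, 0, 0, 0], [0.0013, 0.0099, 0, 0, 0, 0], [0.0013, 0.0099, 0, 0, 0, 0], [0.0013, 0.0099, 0, 0, 0, 0]]}}

```text
clock: 8.9
tool_pos: [0.3929, -0.0762, 0.0282]
orientation: [-180.0, 0.0, -97.7]
force: [0.6, -5.6, 4.4]
opening: 0.0196
gripper_force: 2.5
```

```bash
python3 rel.py
```

```text
t 8.9 stop-frame mm [  16.3 -115.8] z 0.0282 yaw rel -90.12 F [ 0.6 -5.6  4.4] op 0.019558507299591913 [ 18.  11. -49.   0. -30. -25.]
```

Call:
{"method": "play_rows", "body": {"deltas": [[0.0013, 0.0099, 0, 0, 0, 0], [0.0013, 0.0099, 0, 0, 0, 0], [0.0013, 0.0099, 0, 0, 0, 0], [0.0013, 0.0099, 0, 0, 0, 0], [0, 0, 0, 0, 0, 0]]}}

```text
clock: 9.4
tool_pos: [0.397, -0.0441, 0.028]
orientation: [-180.0, 0.0, -97.7]
force: [-0.4, 0.9, 0.1]
opening: 0.0199
gripper_force: 0.0
```

```bash
python3 rel.py
```

```text
t 9.4 stop-frame mm [ 16.2 -83.5] z 0.028 yaw rel -90.08 F [-0.4  0.9  0.1] op 0.019866607777348166 [ 22.  11. -49.  -0. -30. -30.]
```

Call:
{"method": "play_rows", "body": {"deltas": [[0.001, 0.0074, 0, 0, 0, 0], [0.001, 0.0074, 0, 0, 0, 0], [0.0003, 0.0025, 0, 0, 0, 0], [0, 0, 0, 0, 0, 0]]}}

```text
clock: 9.8
tool_pos: [0.3982, -0.0316, 0.0279]
orientation: [180.0, -0.1, -97.7]
force: [0.6, -6.5, 1.1]
opening: 0.0197
gripper_force: 3.2
```

Call:
{"method": "play_rows", "body": {"deltas": [[0.0003, 0.0025, 0, 0, 0, 0], [0, 0, 0, 0, 0, 0]]}}

```text
clock: 10.0
tool_pos: [0.3981, -0.0314, 0.0279]
orientation: [179.9, -0.2, -97.7]
force: [6.9, -25.8, 0.3]
opening: 0.0198
gripper_force: 11.9
```

```bash
python3 rel.py
```

```text
t 10.0 stop-frame mm [ 15.6 -70.7] z 0.0279 yaw rel -90.1 F [  6.9 -25.8   0.3] op 0.019838289933236334 [ 24.  11. -49.   0. -30. -32.]
```

Call:
{"method": "play_rows", "body": {"deltas": [[-0.0013, -0.01, 0, 0, 0, 0], [-0.0013, -0.01, 0, 0, 0, 0], [0, 0, 0.05, 0, 0, 0], [0, 0, 0.06, 0, 0, 0], [0, 0, 0.06, 0, 0, 0], [0, 0.04, 0.05, 0, 0, 0], [0, 0.05, 0.05, 0, 0, 0], [0.01, 0.05, 0.05, 0, 0, 0], [0, 0, 0, 0, 0, 0], [0, 0, 0, 0, 0, 0]]}}

```text
clock: 11.0
tool_pos: [0.4037, 0.0572, 0.2738]
orientation: [-180.0, 0.1, -97.6]
force: [-0.4, 0.0, -1.2]
opening: 0.0195
gripper_force: 0.0
```

```bash
cat > look.py <<'E'
from m import *
import sys
exec(open('rel.py').read())
cm=camera_model('wrist');p,d=snapshot('wrist');cv2.imwrite(sys.argv[1],p)
b=blockpose(p,d,cm);s=stoppose(p,d,cm,[.392,.0408,-.1325]);print(b,s[:3])
st=s[0];c,S=np.cos(st[2]),np.sin(st[2])
print('block in stop mm',1000*np.array([[c,S],[-S,c]])@(b[0][:2]-st[:2]),b[0][2]-st[2])
E
python3 look.py pics/w5.png
```

```text
t 11.0 stop-frame mm [ 9.4 17.8] z 0.2738 yaw rel -90.03 F [-0.4  0.  -1.2] op 0.01954244246343358 [ 36.  -7. -28.  -0. -69. -44.]
(array([ 0.3901167 ,  0.04115501, -0.13596356]), (118.8073501586914, 88.36531829833984), np.float64(0.024782835433672046)) (array([ 0.39033856,  0.04116882, -0.1286922 ]), np.float64(458.4956299791683), np.uint64(6494))
block in stop mm [-0.21825    -0.04217491] -0.0072713628302881195
```

View pics/w5.png

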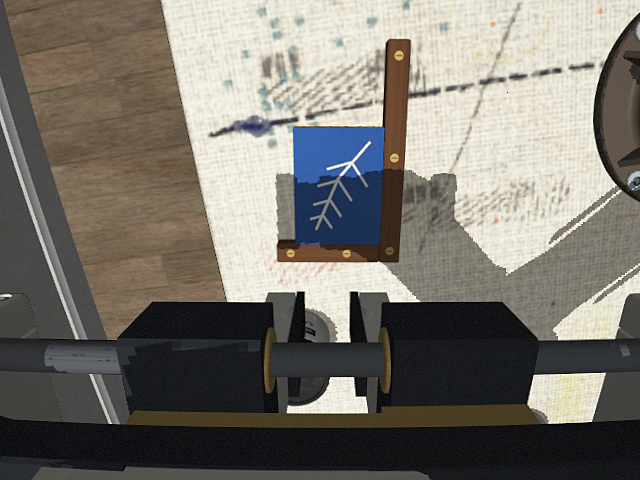

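The block (293–384, 127–244) sits flush against both battens, measured within 0.3 mm and 0.007 rad, and the gripper is clear of everything. Handing in.

```bash
python3 -c "
from plant import *
print(close_job())"
```

```text
the job is handed in; nothing more can be done
None
```

I pushed the block into the corner, flush against both battens (about 0.3 mm and 0.007 rad off by the wrist camera), and handed the job in at about 11 s; no verdict was returned, and the robot was steered clear of the jar and clamp.

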